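# Park the parts case in its wet-painted lane

## Robot

A 6-joint arm with a two-finger parallel gripper is mounted at the origin on the work surface. World frame = base frame: x ahead of the robot, y to its left, z up, the work surface at z = 0. Lengths are in m, angles in rad, forces in N, time in s.
With the tool pointing down it reaches from about 0.25 to 0.775 m from the base axis. Payload 4 kg.
Tool frame: the origin (TCP) lies on the centre line of the jaws, within the pads' length; the fingertips stand 11 mm ahead of it and the grasp point (between the pads) lies 8 mm behind it; z points along the fingers, y is the direction in which the jaws open and shut (so a half turn about z gives the same grasp; the last joint's range is limited). The gripper opens to 94 mm and grips with 3 to 60 N. Pads are 16 mm wide; open, the fingers measure 119 mm over their backs; the gripper's body (75 mm by 177 mm) begins 78 mm behind the grasp point.
Start: joints at [-1.325, 0.087, 1.371, -0, 1.684, -0.103], TCP at [0.188, -0.517, 0.18] pointing down, gripper open.
Joint ranges: [-3.1, 3.1], [-0.76, 2.03], [0.27, 2.55], [-1.08, 4.22], [0.17, 2.65], [-2.57, 2.57]. Speed limits (rad/s): [2.79, 2.79, 3.14, 3.14, 3.14, 3.14].

## Interface

Orientations are given as a unit quaternion [w, x, y, z].
In Python, from bench import bot, optics, cut_out, spot_point gives the robot as it stands. The module is installed in compiled form; this text tells all that it offers.
- The arm moves only by the tool arm_command, never from a script. Its argument "rows" is a list that holds one entry, the list of rows, each a list of 7 numbers: the shift along the tool's x, y, z in mm, then the turn, a rotation vector about the tool's x, y, z in units of 5 degrees (1.0 is 5 degrees), then the closure, from 0 (fully open) to 1 (shut). A call has 1 to 8 rows; each row is the pose to reach, as a shift and turn from the pose measured when the call began, along the tool's axes at that moment; what a row does not reach only later rows make up. A row lasts 1/12 s, in which the tool goes at most 41.7 mm and 7.16 degrees, less where a joint would pass 70% of its speed; a pose out of reach is approached as far as the arm can. A call with a gripper value outside its range is refused whole. The fingers move at their own pace and stop on an object; "squeeze" is the grip in N (left out, the last holds). Time passes only in rows, so rows that repeat a pose let the fingers close. It gives the time, the measured TCP pose, the force and the opening at its end, in the units of the state.
- bot.state(): the state, without advancing time (a new reading comes with each control period).
- optics.read_camera(name): name is "scene" or "top"; returns a dict with "frame" (400x640x3 uint8, blue, green, red), "vfov" (degrees; the focal length in pixels is half the picture's height over the tangent of half this angle, whatever the lens; pixels are square), "cx", "cy" (the principal point, pixels), "R" (3x3) and "t" (3): a world point X has camera coordinates R X + t. Camera axes: x right, y down, z forward; pixel columns grow to the right and rows downward; lengths in m; the calibration is good to about 2 mm. A picture is of the moment at which its call begins. There is no depth.
- bot.hand_in(): hands the job in, once; it reports no verdict.
Trained networks look in a picture, given as the dict that the camera call returned (one of the last four; its "shot" number tells which), for a name from the list of things; names that differ only in an ending like _2 or _b are one class to them, and where a whole thing is asked for, a point or a joint stands for the part that bears it (a point fixed in the world has none). Each returns a list of dicts, best first, with "conf" (0 to 1); they miss things now and then, are a little off and sometimes report something else, mostly with a low value. They report only what shows in the picture. A call takes as long as a camera call. They do not tell look-alikes from the thing itself.
- cut_out(name, picture): "mask" (400x640 bool, what is visible of it).
- spot_point(name, picture): "centre" ([x, y, z] in m, in world coordinates, good to about 4 mm: a listed point, or the origin of a listed thing).
The state is a dict: "time_s": time; "joints": joint angles; "dq": joint speeds; "effort": joint torques, N m; "position": TCP position; "ee_rot": TCP orientation; "force": force on the tool from outside, world axes, zero at the start; "torque": the same for the moment, N m; "gripper_width": opening from 0.0 (shut) to 1.0 (fully open).
Only numpy, scipy, OpenCV 4.12 (cv2) and the standard library are available. Lean on these libraries where they do the work, as an engineer would, in place of code of your own. Each camera call takes 0.05 s, during which the arm holds its last target. There are 200 camera calls.

## Task

Push the orange parts case along the plywood with your fingertips, without lifting it, into the empty lane marked in orange and on down until it stands straight and fully home against the back board. The blue guides have just been painted and are still wet, so neither the case nor the robot may touch any of them. Leave everything else where it stands.

Things in the scene. Friction and masses are not known exactly. Their poses are not given: they have to be found in the camera images.
- case: loose orange-lidded parts case, black below, two yellow latches on its near (-x) side: closed, 96 mm long (x), 90 wide (y), 56 high, sides flat, upright, 0.3 to 0.65 kg; a level push of 1.5 to 5 N slides it. Starts on the rack's base board in front of the lanes, up to 45 mm to one side of its lane's centre line, turned up to 0.3 rad. Origin: centre of its underside; x down the lane when straight, z up
- lane_orange: the empty lane, any of the three, marked by orange tape on its floor and an orange tag high on the back board. Origin: on the board's top surface, on the lane's centre line, at its open mouth (near ends of the guides); x down the lane, y across, z up. Guides' inner faces at y = +57 and -57 mm; back board's face at x = 160 mm. From x = -180 mm to 0 the board is flat and bare
- home (a point): point on the floor of the orange lane where the origin of the case lies when it is fully home: lane x = 112 mm, y = 0 (12 mm free on either side of the case); axes as the lane's
- rack: fixed plywood case rack: base board 360 mm (x) by 490 mm (y), 12 mm thick, lying on the bench; back board 18 mm thick, rising 85 mm above it at the far end. Three parallel lanes 124 mm apart run along its x and open towards the robot. Origin: on the bench under the board's centre, level with the lane mouths; turned up to 0.15 rad
- guides: the four fixed blue guide strips beside the lanes, wet with paint: each 160 mm long (x), 10 wide, 35 high, centred at y = -186, -62, +62, +186 mm. Origin: on the board's top surface, at the lane mouths, on the middle lane's centre line; axes as the rack's
- green_case: bystander, a case of the same size with a green lid (96 x 90 x 56 mm), parked in another lane a few mm from the back board; body frame: origin at the centre of its underside, z up
- grey_case: bystander, a case of the same size with a grey lid (96 x 90 x 56 mm), parked in another lane a few mm from the back board; body frame: origin at the centre of its underside, z up
- tape: bystander, yellow tape measure standing left of the rack, 66 x 36 x 60 mm; body frame: origin at the centre of its underside, z up
- glue: bystander, white glue bottle left of the rack, 58 mm across, 160 mm high; body frame: origin at the centre of its underside, z up
- tin: bystander, tin of blue paint right of the rack, 100 mm across, 110 mm high; body frame: origin at the centre of its underside, z up
- jar: bystander, low glass jar with a black cap right of the rack, 64 mm across, 75 mm high; body frame: origin at the centre of its underside, z up
- brush: bystander, paint brush lying right of the rack, about 200 mm long; origin at its underside, x along it
- screwdriver: bystander, screwdriver lying right of the rack, about 200 mm long; origin at its underside, x along it
Mind the look-alikes: they are no part of the job. Of the things like the case, leave any that is pink; of the rest the larger one is meant.

How it is judged:
At the end, for the whole second after the job is handed in: the orange case stands flat and at rest between the guides of the orange lane, its far side within 5 mm of the back board, within 12 mm of the lane's centre line and within 0.1 rad of straight (x of case in the frame of lane_orange between 0.107 and 0.116 m and y of case in the frame of lane_orange between -0.012 and 0.012 m and z of case in the frame of lane_orange below 0.004 m and angle between the x axis of case and the x axis of lane_orange, either way round below 0.1 rad and angle between case's own z axis and vertical below 0.05 rad and linear speed of case below 0.01 m/s); the robot touches nothing.
It fails at once if a blue guide is touched, by the case, the robot or anything else (more than 0.2 N) (contact force between guides and anything else above 0.2 N).
It fails at once if the orange case is lifted by more than 6 mm or tipped by more than 0.1 rad (z of case in the frame of rack above 0.018 m or angle between case's own z axis and vertical above 0.1 rad).
It fails at once if the green or the grey case is moved by more than 5 mm (distance of any of green_case, grey_case from where it was at the start of the episode above 0.005 m).
It fails at once if another thing on the bench is moved by more than 15 mm (distance of any of tape, glue, tin, jar, brush, screwdriver from where it was at the start of the episode above 0.015 m).
It also fails if it takes over 61 s, if anything falls off the work surface, if the arm or the gripper's body presses on something with over 40 N, if the wrist force passes 120 N, or if a joint passes its speed limit or range.

## Working session

There is one attempt and no reset: what is moved stays moved. The work goes in short steps, Python scripts to look and compute and a tool call to move; the robot and the scene stay as the last step left them, time stands still between calls to the robot, and variables do not carry over. Pictures are saved under pics/ and viewed, about 8 in all and at most 12, crops included, and the job is handed in when it is done.

Besides the shell and the picture viewer there is one more tool, called after ">>>" by a JSON object that holds its "name" and its "arguments", one argument or row to a line. arm_command: Moves the arm, as the interface text tells. Its arguments: {"type":"object","properties":{"rows":{"type":"array"},"squeeze":{"type":"number"}},"required":["rows"]}

```bash
mkdir -p pics; cat > h.py <<'E'
import numpy as np,cv2
from bench import bot,optics,cut_out,spot_point
def K(p):
    f=p["frame"].shape[0]/2/np.tan(np.radians(p["vfov"])/2); return f
def ray(p,u,v,z):
    f=K(p);R=np.array(p["R"]);t=np.array(p["t"]);c=-R.T@t
    d=R.T@np.array([(u-p["cx"])/f,(v-p["cy"])/f,1]);return c+d*(z-c[2])/d[2]
def proj(p,X):
    x=np.array(p["R"])@np.array(X)+np.array(p["t"]);f=K(p);return np.array([p["cx"]+f*x[0]/x[2],p["cy"]+f*x[1]/x[2]])
E
python3 - <<'E'
from h import *
for n in("scene","top"):
    p=optics.read_camera(n);cv2.imwrite(f"pics/{n}0.png",p["frame"]);print(n,K(p),-np.array(p["R"]).T@p["t"])
    for o in("case","lane_orange","home","rack","guides","green_case","grey_case","tape","glue","tin","jar","brush","screwdriver"):
        for d in spot_point(o,p)[:3]: print(o,round(d["conf"],2),np.round(d["centre"],3),np.round(proj(p,d["centre"])))
E
```

```text
scene 420.5291170488393 [0.98246266 0.46447285 1.08467899]
case 0.76 [ 0.311 -0.149  0.   ] [356. 156.]
case 0.64 [ 0.521 -0.213  0.008] [294. 176.]
case 0.61 [ 0.329 -0.299 -0.   ] [322. 133.]
lane_orange 0.89 [ 0.592 -0.166  0.014] [286. 196.]
home 0.8 [ 0.702 -0.155  0.012] [259. 219.]
rack 0.79 [ 0.579 -0.046 -0.   ] [314. 221.]
rack 0.45 [ 0.686 -0.027  0.015] [290. 244.]
rack 0.2 [ 0.603 -0.384 -0.003] [243. 160.]
guides 0.6 [ 0.578 -0.043  0.01 ] [315. 220.]
green_case 0.72 [0.672 0.094 0.014] [321. 271.]
grey_case 0.97 [ 0.689 -0.026  0.015] [290. 245.]
tape 0.56 [ 0.508  0.287 -0.002] [413. 286.]
tape 0.2 [ 0.709 -0.39  -0.   ] [215. 175.]
glue 0.59 [0.619 0.331 0.005] [397. 323.]
tin 0.57 [ 0.709 -0.387  0.   ] [215. 176.]
jar 0.58 [ 0.604 -0.385 -0.005] [243. 160.]
brush 0.55 [ 0.585 -0.491  0.001] [229. 138.]
brush 0.38 [ 0.71  -0.387  0.003] [215. 175.]
screwdriver 0.69 [ 0.473 -0.436  0.004] [265. 131.]
top 434.12475922682086 [ 0.44206685 -0.0517824   1.36063464]
case 0.84 [ 0.312 -0.151 -0.001] [357. 270.]
case 0.78 [ 0.332 -0.3   -0.003] [405. 264.]
case 0.66 [ 0.519 -0.207  0.014] [375. 203.]
lane_orange 0.37 [ 0.686 -0.028  0.01 ] [318. 150.]
home 0.79 [ 0.704 -0.155  0.013] [358. 144.]
rack 0.59 [ 0.577 -0.043  0.   ] [322. 185.]
rack 0.44 [ 0.584 -0.484  0.001] [463. 183.]
green_case 0.67 [0.676 0.096 0.014] [278. 153.]
grey_case 0.6 [ 0.687 -0.026  0.012] [317. 149.]
grey_case 0.51 [ 0.586 -0.485  0.002] [464. 182.]
tape 0.73 [0.505 0.286 0.002] [218. 207.]
tape 0.6 [ 0.604 -0.389  0.004] [433. 176.]
glue 0.8 [0.622 0.338 0.002] [202. 170.]
tin 0.67 [ 0.71  -0.388  0.004] [432. 143.]
jar 0.9 [ 0.607 -0.39   0.001] [433. 175.]
brush 0.55 [ 0.585 -0.486  0.002] [464. 183.]
screwdriver 0.72 [ 0.479 -0.437  0.004] [449. 216.]
screwdriver 0.4 [ 0.579 -0.042  0.003] [322. 184.]
```

View pics/scene0.png

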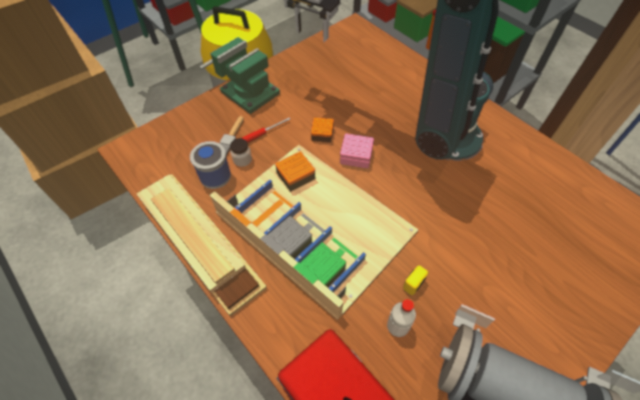

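View pics/top0.png

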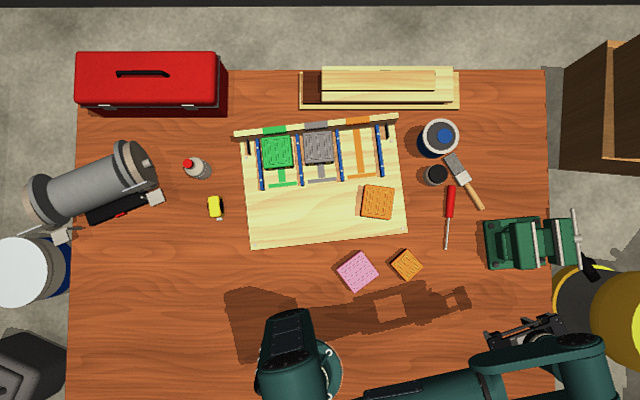

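Look-alikes in the top view: pink case (356,271), small orange case (405,265) and large orange case on the board (377,202). The one on the board fits: it is not pink and it is the larger orange one. Next I'll confirm that in a crop and measure it.

```bash
cat >> h.py <<'E'
from scipy.optimize import minimize
def rectfit(p,mask,z):
    "min-area rect of mask pixels cast to plane z -> centre, sizes, angle"
    c=max(cv2.findContours(mask.astype(np.uint8),cv2.RETR_EXTERNAL,cv2.CHAIN_APPROX_NONE)[0],key=cv2.contourArea)
    P=np.array([ray(p,u,v,z)[:2] for u,v in c[:,0]])
    return cv2.minAreaRect((P*1000).astype(np.float32))
def hsv(p): return cv2.cvtColor(p["frame"],cv2.COLOR_BGR2HSV)
def blob(p,lo,hi,centre,rad):
    m=cv2.inRange(hsv(p),lo,hi); w=np.zeros_like(m); cv2.circle(w,tuple(int(round(x)) for x in centre),rad,255,-1); return m&w
E
python3 - <<'E'
from h import *
for n in("top","scene"):
    p=optics.read_camera(n)
    f=p["frame"]
    for d in cut_out("case",p)[:4]:
        ys,xs=np.where(d["mask"]);print(n,"cut",round(d["conf"],2),xs.mean(),ys.mean(),d["mask"].sum())
    h=hsv(p);u,v=proj(p,[.52,-.21,.068]).round().astype(int)
    print("case px",h[v,u],h[v-5,u+5]); 
    m=cv2.inRange(h,(105,130,40),(125,255,255))
    k,l,s,c=cv2.connectedComponentsWithStats(m)
    for i in range(1,k):
        if s[i,4]>25:
            g=ray(p,*c[i],.047)
            if .45<g[0]<.8 and -.3<g[1]<.2: print("blue",c[i],s[i,4],g.round(4),rectfit(p,l==i,.047))
    a=proj(p,[.6,-.15,.04]).round().astype(int)
    cv2.imwrite(f"pics/{n}c.png",cv2.resize(f[a[1]-80:a[1]+80,a[0]-105:a[0]+105],None,fx=3.7,fy=3.7,interpolation=cv2.INTER_CUBIC)); print("crop org",a-[105,80])
E
```

```text
top cut 0.87 377.4690451206716 201.8405036726128 953
top cut 0.75 357.28805394990366 271.4017341040462 1038
top cut 0.68 406.13458528951486 264.80125195618155 639
top cut 0.62 358.5993208828523 147.19694397283533 589
case px [ 17 187 216] [ 17 183 223]
blue [376.48148148 128.40740741] 27 [ 0.7459 -0.2081  0.047 ] ((744.0324096679688, -208.1713104248047), (9.159205436706543, 24.83336639404297), 89.84747314453125)
blue [379.08823529 149.62745098] 102 [ 0.6803 -0.2159  0.047 ] ((679.6610717773438, -215.89002990722656), (93.09786224365234, 9.83334732055664), 6.835399627685547)
blue [338.87058824 153.84705882] 85 [ 0.6669 -0.0934  0.047 ] ((666.6961669921875, -93.49893188476562), (93.5687255859375, 8.389532089233398), 6.833169460296631)
blue [299.15853659 159.18292683] 82 [0.65   0.0278 0.047 ] ((650.587646484375, 27.917926788330078), (93.65266418457031, 8.098087310791016), 6.819729804992676)
blue [259.79069767 168.76744186] 129 [0.6201 0.1479 0.047 ] ((620.647216796875, 148.12152099609375), (126.91654205322266, 9.877013206481934), 6.9735260009765625)
blue [381.7 170.8] 30 [ 0.6154 -0.2236  0.047 ] ((614.7465209960938, -222.94412231445312), (9.09147834777832, 24.487394332885742), 89.80174255371094)
blue [341.5 176. ] 26 [ 0.5989 -0.1016  0.047 ] ((598.938720703125, -101.59370422363281), (25.760211944580078, 7.751175403594971), 11.380814552307129)
crop org [252  96]
scene cut 0.9 356.4657236126224 150.78563656147986 919
scene cut 0.71 322.6414728682171 129.53682170542635 516
scene cut 0.6 295.1420176297747 171.1077375122429 1021
case px [ 15 213 218] [ 15 216 224]
blue [306.23076923 250.        ] 26 [0.6727 0.0315 0.047 ] ((671.27197265625, 30.81751823425293), (40.799686431884766, 4.1560282707214355), 7.86189603805542)
crop org [181 116]
```

View pics/topc.png

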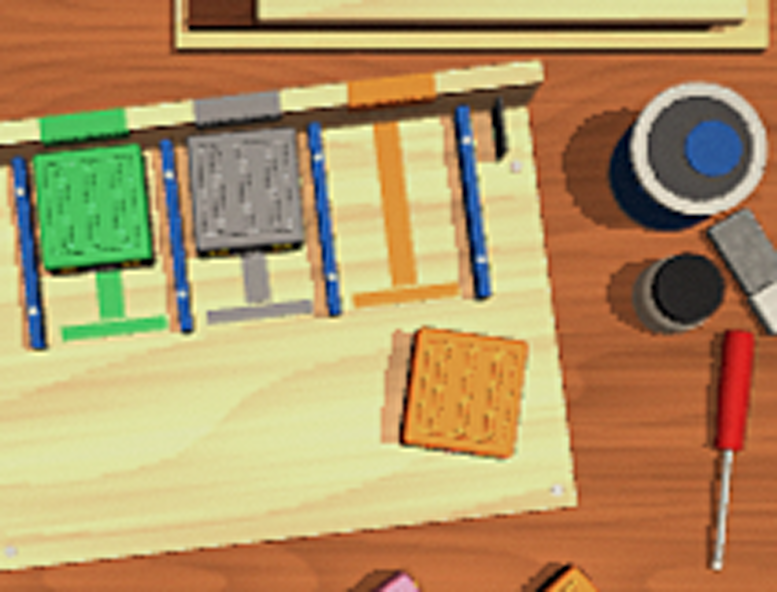

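The crop confirms it: the large orange case stands on the bare board in front of the right-hand, orange-taped lane. It is offset to the right and turned slightly clockwise. Next is a precise fit of the rack and case poses.

```bash
cat >> h.py <<'E'
S=4
def box(x0,x1,y0,y1,z0,z1): return np.array([[x,y,z] for x in(x0,x1) for y in(y0,y1) for z in(z0,z1)],float)
def sil(p,boxes,pose):
    m=np.zeros((400*S,640*S),np.uint8);c,s=np.cos(pose[2]),np.sin(pose[2])
    for b in boxes:
        w=np.c_[pose[0]+c*b[:,0]-s*b[:,1],pose[1]+s*b[:,0]+c*b[:,1],b[:,2]]
        q=np.array([(proj(p,x)+.5)*S-.5 for x in w])
        cv2.fillConvexPoly(m,cv2.convexHull(np.round(q*16).astype(np.int32)),255,shift=4)
    return cv2.resize(m,(640,400),interpolation=cv2.INTER_AREA).astype(float)/255
def fit(ps,masks,boxes,x0):
    f=lambda q:sum(np.abs(sil(p,boxes,q)-m).sum() for p,m in zip(ps,masks))
    sx=np.array([x0]+[np.array(x0)+d for d in np.diag([.01,.01,.08])])
    r=minimize(f,x0,method="Nelder-Mead",options=dict(initial_simplex=sx,xatol=1e-4,fatol=.1,maxiter=150));return r.x,r.fun
G=[box(0,.16,y-.005,y+.005,.012,.047) for y in(-.186,-.062,.062,.186)]
C=[box(-.048,.048,-.045,.045,.012,.068)]
def guidemask(p,pose):
    m=cv2.inRange(hsv(p),(105,110,30),(128,255,255)); m=cv2.morphologyEx(m,cv2.MORPH_CLOSE,np.ones((5,3),np.uint8))
    w=sil(p,[box(-.02,.18,-.2,.2,.012,.06)],pose)>0; return (m>0)&w
def casepose(x0=None,rack=None):
    "case mask from the network in both views nearest the guess"
    ps,ms,out=[],[],[]
    for n in("top","scene"):
        p=optics.read_camera(n);e=proj(p,[*x0[:2],.04])
        ds=[d for d in cut_out("case",p) if np.hypot(*(np.argwhere(d["mask"]).mean(0)[::-1]-e))<12]
        if not ds: print("no case in",n);continue
        m=ds[0]["mask"].astype(float);r=fit([p],[m],C,x0);out.append((n,r[0].round(4),round(r[1]),m.sum()));ps.append(p);ms.append(m)
    q,f=fit(ps,ms,C,x0);print(*out,sep="\n");print("both",q.round(4),f);return q,tolane(q,rack)
def tolane(q,L):
    c,s=np.cos(L[2]),np.sin(L[2]);d=np.array(q[:2])-L[:2];return np.array([c*d[0]+s*d[1],-s*d[0]+c*d[1],q[2]-L[2]])
E
python3 - <<'E'
from h import *
x0=[.577,-.043,.12]
ps=[optics.read_camera(n) for n in("top","scene")];ms=[guidemask(p,x0).astype(float) for p in ps]
for i in(0,1): print("rack",fit(ps[i:i+1],ms[i:i+1],G,x0),ms[i].sum())
r,_=fit(ps,ms,G,x0);print("rack both",r.round(4)); r0=fit(ps[:1],ms[:1],G,x0)[0]
L=np.array([r0[0]+np.sin(r0[2])*.124,r0[1]-np.cos(r0[2])*.124,r0[2]]);np.save("L.npy",L);print("L",L)
for a in(.05,-.1,-.2): print(casepose([.52,-.208,a],L)[1])
s=bot.state();print({k:np.round(s[k],3) for k in s})
E
```

```text
rack (array([ 0.58010414, -0.04243164,  0.11778958]), np.float64(316.33725490196076)) 642.0
rack (array([-0.594713  , -1.02287892,  0.20615216]), np.float64(217.0)) 217.0
rack both [ 0.5797 -0.0429  0.1253]
L [ 0.5946763  -0.16557242  0.11778958]
('top', array([ 0.5196, -0.2084, -0.1458]), 56, np.float64(1007.0))
('scene', array([ 0.5206, -0.2054, -0.1338]), 66, np.float64(1106.0))
both [ 0.5198 -0.2077 -0.133 ] 137.45490196078433
[-0.07931112 -0.03306162 -0.25076492]
('top', array([ 0.5197, -0.2083, -0.1402]), 70, np.float64(991.0))
('scene', array([ 0.5212, -0.2067, -0.1523]), 75, np.float64(1086.0))
both [ 0.5201 -0.2079 -0.1422] 151.5176470588235
[-0.07905328 -0.03327162 -0.25994718]
('top', array([ 0.5202, -0.2088, -0.1393]), 68, np.float64(991.0))
('scene', array([ 0.519 , -0.2085, -0.2005]), 144, np.float64(1001.0))
both [ 0.5196 -0.2088 -0.1608] 222.89803921568625
[-0.07961681 -0.03415735 -0.27860428]
{'time_s': np.float64(2.3), 'joints': array([-1.325,  0.087,  1.371, -0.   ,  1.684, -0.103]), 'dq': array([-0.   ,  0.002, -0.002, -0.   ,  0.001,  0.002]), 'effort': array([ 0.0000e+00, -3.4003e+01, -3.0259e+01,  7.2000e-02,  2.4000e-02,
        0.0000e+00]), 'position': array([ 0.188, -0.517,  0.18 ]), 'ee_rot': array([0.   , 0.985, 0.174, 0.   ]), 'force': array([-0.426, -0.449,  0.313]), 'torque': array([ 0.016, -0.027,  0.046]), 'gripper_width': np.float64(0.997)}
```

```bash
cat >> h.py <<'E'
from scipy.spatial.transform import Rotation as Ro
def go(x,y,z,yaw):
    "lane x,y (m), world z, tool-x yaw relative to lane -> move numbers"
    L=np.load("L.npy");s=bot.state();c,sn=np.cos(L[2]),np.sin(L[2])
    T=Ro.from_quat(np.r_[s["ee_rot"][1:],s["ee_rot"][0]])
    w=np.array([L[0]+c*x-sn*y,L[1]+sn*x+c*y,z])
    y2=yaw+L[2];W=Ro.from_matrix(np.array([[np.cos(y2),np.sin(y2),0],[np.sin(y2),-np.cos(y2),0],[0,0,-1]]))
    print("lane now",tolane([*s["position"][:2],0],L)[:2].round(4),"z",round(s["position"][2],4),"F",np.round(s["force"],1),"t",round(s["time_s"],2),"grip",round(s["gripper_width"],2))
    print("shift",np.round(T.inv().apply(w-s["position"])*1000,1),"turn",np.round(np.degrees((T.inv()*W).as_rotvec())/5,2),"world",w.round(3))
E
python3 -c "
from h import *
go(-.082,-.125,.18,np.pi/2)"
```

```text
lane now [-0.4452 -0.3011] z 0.1797 F [-0.4 -0.4  0.3] t 2.3 grip 1.0
shift [ 3.939e+02 -8.830e+01 -3.000e-01] turn [  0.     0.   -15.35] world [ 0.528 -0.299  0.18 ]
```

>>> {"name": "arm_command", "arguments": {
  "rows": [
    [[40, -9, 0, 0, 0, -1.3, 0.62], [80, -18, 0, 0, 0, -2.6, 0.62], [120, -27, 0, 0, 0, -3.9, 0.62], [160, -36, 0, 0, 0, -5.2, 0.62], [200, -45, 0, 0, 0, -6.5, 0.62], [240, -54, 0, 0, 0, -7.8, 0.62], [280, -63, 0, 0, 0, -9.1, 0.62], [320, -72, 0, 0, 0, -10.4, 0.62]]
  ],
  "squeeze": 20
}}

```text
time_s: 2.97
position: [0.4656, -0.3385, 0.1799]
ee_rot: [0.0, 0.807, 0.59, 0.0]
force: [0.2, -0.1, 0.1]
gripper_width: 0.471
```

```bash
python3 -c "
from h import *
go(-.082,-.125,.18,np.pi/2)"
```

```text
lane now [-0.1485 -0.1565] z 0.1799 F [ 0.2 -0.1  0.1] t 2.97 grip 0.47
shift [56.2 47.5 -0.1] turn [ 0.    0.01 -4.89] world [ 0.528 -0.299  0.18 ]
```

>>> {"name": "arm_command", "arguments": {
  "rows": [
    [[30, 25, 0, 0, 0, -1.4, 0.62], [56, 47, 0, 0, 0, -2.8, 0.62], [56, 47, 0, 0, 0, -4.2, 0.62], [56, 47, 0, 0, 0, -4.9, 0.62], [56, 47, 30, 0, 0, -4.9, 0.62], [56, 47, 60, 0, 0, -4.9, 0.62], [56, 47, 80, 0, 0, -4.9, 0.62], [56, 47, 80, 0, 0, -4.9, 0.62]]
  ]
}}

```text
time_s: 3.63
position: [0.5244, -0.2972, 0.0938]
ee_rot: [-0.005, 0.664, 0.748, -0.001]
force: [-0.7, 0.5, -0.3]
gripper_width: 0.38
```

```bash
python3 - <<'E'
from h import *
go(-.082,-.125,.034,np.pi/2)
p=optics.read_camera("scene");f=p["frame"].copy()
r=np.load("L.npy");rk=[r[0]-np.sin(r[2])*.124,r[1]+np.cos(r[2])*.124,r[2]]
big=cv2.resize(f[110:300,190:430],None,fx=3.3,fy=3.3,interpolation=cv2.INTER_CUBIC)
def draw(bs,q,col):
    c,s=np.cos(q[2]),np.sin(q[2])
    for b in bs:
        P=[(proj(p,[q[0]+c*x-s*y,q[1]+s*x+c*y,z])-[190,110]+.5)*3.3 for x,y,z in b]
        for i in range(8):
            for j in(1,2,4):
                if not i&j: cv2.line(big,tuple(map(int,P[i])),tuple(map(int,P[i|j])),col,1)
draw(G,rk,(0,0,255));draw(C,[.5200,-.208,-.139],(255,0,255))
cv2.imwrite("pics/ov1.png",big)
E
```

```text
lane now [-0.0852 -0.1225] z 0.0938 F [-0.7  0.5 -0.3] t 3.63 grip 0.38
shift [-2.9  3.7 59.7] turn [-0.09 -0.08  0.01] world [ 0.528 -0.299  0.034]
```

View pics/ov1.png

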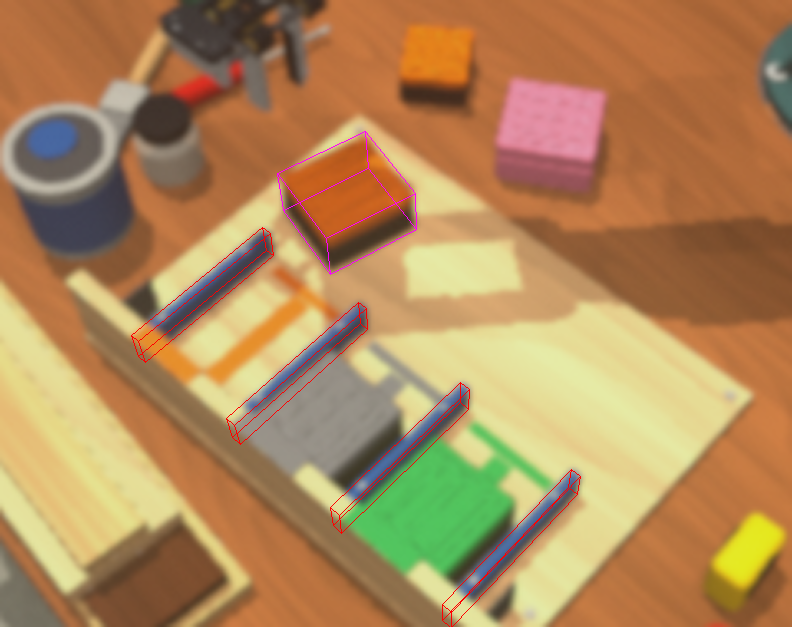

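The overlay shows the fitted guides and case matching the picture, with the open fingers at about (270,135) to the right of the case. I'll descend and push sideways.

>>> {"name": "arm_command", "arguments": {
  "rows": [
    [[-3, 4, 20, -0.09, -0.08, 0, 0.62], [-3, 4, 40, -0.09, -0.08, 0, 0.62], [-3, 4, 55, -0.09, -0.08, 0, 0.62], [-3, 4, 60, -0.09, -0.08, 0, 0.62], [-3, 4, 60, -0.09, -0.08, 0, 0.62], [-3, 4, 60, -0.09, -0.08, 0, 0.62]]
  ]
}}

```text
time_s: 4.18
position: [0.5307, -0.3013, 0.0387]
ee_rot: [0.004, 0.664, 0.748, 0.0]
force: [-0.2, -1.2, 0.4]
gripper_width: 0.38
```

```bash
python3 -c "
from h import *
go(-.082,-.085,.034,np.pi/2)"
```

```text
lane now [-0.0794 -0.1273] z 0.0387 F [-0.2 -1.2  0.4] t 4.18 grip 0.38
shift [42.3 -2.5  4.5] turn [0.06 0.06 0.01] world [ 0.523 -0.26   0.034]
```

>>> {"name": "arm_command", "arguments": {
  "rows": [
    [[8, -2, 3, 0, 0, 0, 0.62], [15, -2, 4, 0, 0, 0, 0.62], [21, -2, 4, 0, 0, 0, 0.62], [27, -2, 4, 0, 0, 0, 0.62], [32, -2, 4, 0, 0, 0, 0.62], [37, -2, 4, 0, 0, 0, 0.62], [42, -2, 4, 0, 0, 0, 0.62], [47, -2, 4, 0, 0, 0, 0.62]]
  ]
}}

```text
time_s: 4.85
position: [0.5238, -0.2551, 0.035]
ee_rot: [0.005, 0.664, 0.748, 0.0]
force: [1.1, -3.6, -0.4]
gripper_width: 0.381
```

```bash
python3 -c "
from h import *
go(-.082,-.055,.034,np.pi/2)
print(casepose([.520,-.20,-.08],np.load('L.npy'))[1])"
```

```text
lane now [-0.081  -0.0806] z 0.035 F [ 1.1 -3.6 -0.4] t 4.85 grip 0.38
shift [25.6 -1.   0.9] turn [0.08 0.08 0.01] world [ 0.52  -0.23   0.034]
('top', array([ 0.517 , -0.1937, -0.0438]), 322, np.float64(767.0))
('scene', array([ 0.5138, -0.1922, -0.0917]), 146, np.float64(1020.0))
both [ 0.5168 -0.1941 -0.0685] 476.9490196078431
[-0.0806678  -0.01913133 -0.18633238]
```

>>> {"name": "arm_command", "arguments": {
  "rows": [
    [[4, -1, 1, 0, 0, 0, 0.62], [8, -1, 1, 0, 0, 0, 0.62], [12, -1, 1, 0, 0, 0, 0.62], [16, -1, 1, 0, 0, 0, 0.62], [20, -1, 1, 0, 0, 0, 0.62], [23, -1, 1, 0, 0, 0, 0.62], [24, -1, 1, 0, 0, 0, 0.62], [24, -1, 1, 0, 0, 0, 0.62]]
  ]
}}

```text
time_s: 5.72
position: [0.5197, -0.2307, 0.0341]
ee_rot: [0.004, 0.664, 0.748, 0.001]
force: [2.3, -4.2, 3.1]
gripper_width: 0.382
```

```bash
python3 -c "
from h import *
go(-.082,-.055,.034,np.pi/2)
print(casepose([.511,-.178,.1],np.load('L.npy'))[1])
p=optics.read_camera('scene');cv2.imwrite('pics/s2.png',cv2.resize(p['frame'][90:290,190:430],None,fx=3,fy=3,interpolation=cv2.INTER_CUBIC))
"
```

```text
lane now [-0.0821 -0.0558] z 0.0341 F [ 2.3 -4.2  3.1] t 5.72 grip 0.38
shift [0.8 0.1 0.1] turn [0.07 0.06 0.02] world [ 0.52  -0.23   0.034]
('top', array([ 0.5061, -0.1719,  0.0641]), 420, np.float64(623.0))
('scene', array([ 0.5042, -0.1735,  0.1178]), 106, np.float64(1083.0))
both [ 0.5054 -0.1721  0.0638] 522.6078431372549
[-0.08946188  0.00398272 -0.05398142]
```

View pics/s2.png

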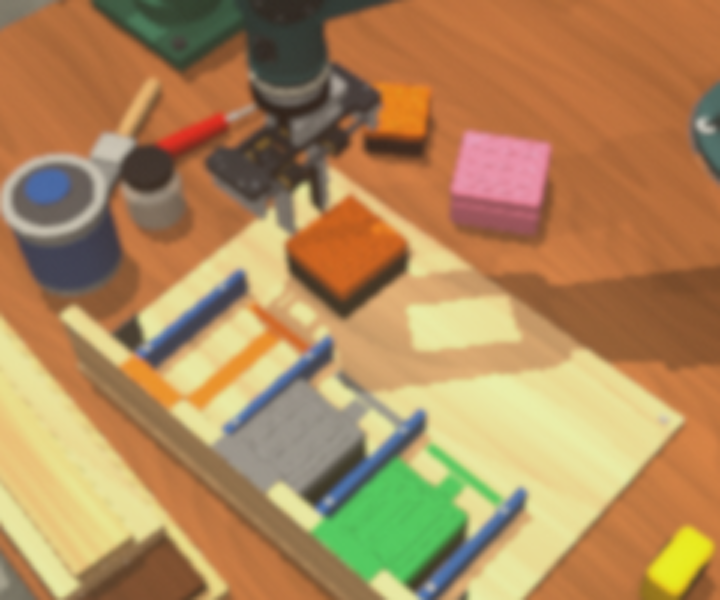

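The case now looks square with the lane and about centred, with its lid at about (345,240) in the crop. I'll back off, lift and re-measure.

>>> {"name": "arm_command", "arguments": {
  "rows": [
    [[-8, 0, 0, 0, 0, 0, 0.62], [-20, 0, 0, 0, 0, 0, 0.62], [-40, 0, 0, 0, 0, 0, 0.62], [-50, 0, -20, 0, 0, 0, 0.62], [-50, 0, -60, 0, 0, 0, 0.62], [-50, 0, -100, 0, 0, 0, 0.62], [-50, 0, -130, 0, 0, 0, 0.62], [-50, 0, -130, 0, 0, 0, 0.62]]
  ]
}}

```text
time_s: 6.63
position: [0.5266, -0.2817, 0.1707]
ee_rot: [0.008, 0.664, 0.748, 0.002]
force: [-0.0, -0.5, 1.3]
gripper_width: 0.381
```

```bash
python3 -c "
from h import *
go(-.19,0,.16,0)"
```

```text
lane now [-0.0812 -0.1074] z 0.1707 F [-0.  -0.5  1.3] t 6.63 grip 0.38
shift [ 107.6 -108.7    8.3] turn [ 0.2  -0.03 18.01] world [ 0.406 -0.188  0.16 ]
```

>>> {"name": "arm_command", "arguments": {
  "rows": [
    [[0, -40, 0, 0, 0, 1.4, 0.62], [0, -80, 0, 0, 0, 2.8, 0.62], [20, -109, 0, 0, 0, 4.2, 0.62], [50, -109, 4, 0, 0, 5.6, 0.62], [80, -109, 8, 0, 0, 7, 0.62], [108, -109, 8, 0, 0, 8.4, 0.62], [108, -109, 8, 0, 0, 9.8, 0.62], [108, -109, 8, 0, 0, 11.2, 0.62]]
  ]
}}

```text
time_s: 7.3
position: [0.4043, -0.1854, 0.1584]
ee_rot: [0.004, 0.938, 0.347, 0.004]
force: [0.1, 0.6, -0.0]
gripper_width: 0.379
```

```bash
python3 -c "
from h import *
go(-.19,0,.16,0)
for a in (.12,.08): print(casepose([.506,-.174,a],np.load('L.npy'))[1])"
```

```text
lane now [-0.1914  0.0027] z 0.1584 F [ 0.1  0.6 -0. ] t 7.3 grip 0.38
shift [-0.3  3.1 -1.5] turn [ 0.1  -0.09  6.77] world [ 0.406 -0.188  0.16 ]
('top', array([ 0.5061, -0.175 ,  0.0635]), 83, np.float64(957.0))
('scene', array([ 0.5072, -0.1743,  0.0799]), 142, np.float64(1045.0))
both [ 0.5061 -0.1745  0.067 ] 225.33725490196076
[-0.08898415  0.00154285 -0.05081393]
('top', array([ 0.5064, -0.1753,  0.0524]), 67, np.float64(978.0))
('scene', array([ 0.5056, -0.1737,  0.058 ]), 83, np.float64(1103.0))
both [ 0.506  -0.1752  0.0627] 152.4627450980392
[-0.08920268  0.00085418 -0.05512632]
```

>>> {"name": "arm_command", "arguments": {
  "rows": [
    [[0, 3, 0, 0, 0, 1.4, 0.62], [0, 3, 0, 0, 0, 2.8, 0.62], [0, 3, 0, 0, 0, 4.2, 0.62], [0, 3, 0, 0, 0, 5.6, 0.62], [0, 3, 20, 0, 0, 6.8, 0.62], [0, 3, 55, 0, 0, 6.8, 0.62], [0, 3, 85, 0, 0, 6.8, 0.62], [0, 3, 85, 0, 0, 6.8, 0.62]]
  ]
}}

```text
time_s: 8.37
position: [0.4041, -0.1879, 0.0683]
ee_rot: [0.0, 0.998, 0.06, 0.001]
force: [-0.8, 0.5, -1.3]
gripper_width: 0.377
```

```bash
python3 -c "
from h import *
go(-.185,0,.034,0)"
```

```text
lane now [-0.1919  0.0002] z 0.0683 F [-0.8  0.5 -1.3] t 8.37 grip 0.38
shift [ 6.9  0.2 34.3] turn [ 0.   -0.01  0.03] world [ 0.411 -0.187  0.034]
```

>>> {"name": "arm_command", "arguments": {
  "rows": [
    [[0, 0, 20, 0, 0, 0, 0.62], [2, 0, 34, 0, 0, 0, 0.62], [5, 0, 34, 0, 0, 0, 0.62], [12, 0, 34, 0, 0, 0, 0.62], [20, 0, 34, 0, 0, 0, 0.62], [28, 0, 34, 0, 0, 0, 0.62], [34, 0, 34, 0, 0, 0, 0.62], [38, 0, 34, 0, 0, 0, 0.62]]
  ]
}}

```text
time_s: 9.03
position: [0.4437, -0.1836, 0.0355]
ee_rot: [0.001, 0.998, 0.06, 0.002]
force: [-0.0, -0.1, -0.3]
gripper_width: 0.381
```

```bash
python3 -c "
from h import *
go(-.1,0,.034,0)"
```

```text
lane now [-0.1521 -0.0002] z 0.0355 F [-0.  -0.1 -0.3] t 9.03 grip 0.38
shift [52.1 -0.   1.7] turn [ 0.02 -0.04  0.04] world [ 0.495 -0.177  0.034]
```

>>> {"name": "arm_command", "arguments": {
  "rows": [
    [[5, 0, 1, 0, 0, 0, 0.62], [10, 0, 2, 0, 0, 0, 0.62], [15, 0, 2, 0, 0, 0, 0.62], [20, 0, 2, 0, 0, 0, 0.62], [25, 0, 2, 0, 0, 0, 0.62], [30, 0, 2, 0, 0, 0, 0.62], [33, 0, 2, 0, 0, 0, 0.62], [33, 0, 2, 0, 0, 0, 0.62]]
  ]
}}

```text
time_s: 9.7
position: [0.4761, -0.1798, 0.0337]
ee_rot: [0.001, 0.998, 0.061, 0.001]
force: [-3.9, -0.8, 2.9]
gripper_width: 0.379
```

```bash
python3 - <<'E'
from h import *
go(-.06,0,.034,0)
L=np.load('L.npy')
for a in (.12,.08): print(casepose([.534,-.172,a],L)[1])
p=optics.read_camera('top');cv2.imwrite('pics/t3.png',cv2.resize(p['frame'][110:240,270:430],None,fx=4.6,fy=4.6,interpolation=cv2.INTER_CUBIC))
E
```

```text
lane now [-0.1194 -0.0002] z 0.0337 F [-3.9 -0.8  2.9] t 9.7 grip 0.38
shift [59.4  0.1 -0.2] turn [ 0.02 -0.02  0.04] world [ 0.535 -0.173  0.034]
('top', array([ 0.534 , -0.1683,  0.0777]), 665, np.float64(372.0))
('scene', array([ 0.5326, -0.1677,  0.1183]), 126, np.float64(1080.0))
both [ 0.5326 -0.1678  0.1175] 795.2313725490196
[-0.06189352  0.00511995 -0.00024432]
('top', array([ 0.5321, -0.1678,  0.1522]), 778, np.float64(256.0))
('scene', array([ 0.5316, -0.1679,  0.1321]), 119, np.float64(1090.0))
both [ 0.5311 -0.1688  0.1638] 894.8235294117648
[-0.06355201  0.00431428  0.04600106]
```

View pics/t3.png

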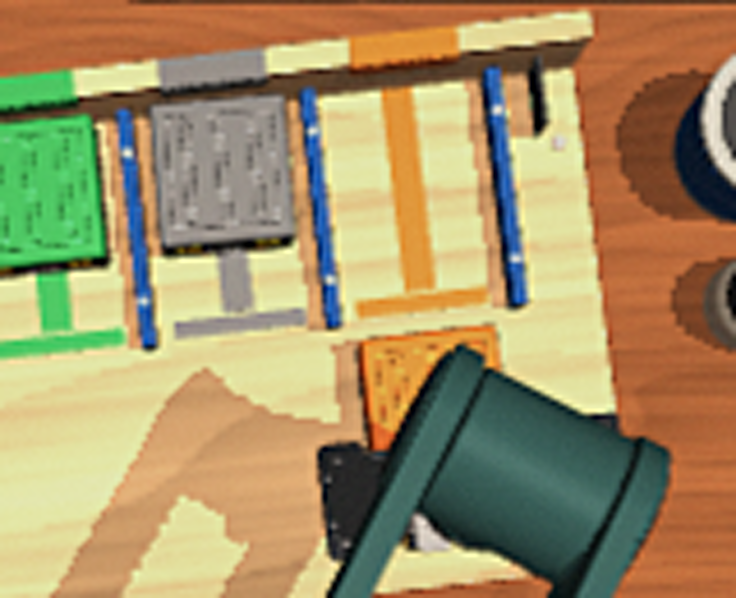

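```bash
python3 - <<'E'
from h import *
L=np.load('L.npy');p=optics.read_camera('top')
for u,v in((360,341),(497,326)):
    print(tolane([*ray(p,270+u/4.6-.4,110+v/4.6-.4,.068)[:2],0],L)[:2])
for (u,v),z in (((330,327),.047),((516,304),.047),((393,90),.013),((420,290),.013),((320,270),.047),((510,270),.047)):
    print(tolane([*ray(p,270+u/4.6-.4,110+v/4.6-.4,z)[:2],0],L)[:2])
E
```

```text
[-0.01588011  0.047923  ]
[-0.01618358 -0.04143401]
[-0.00243269  0.06516316]
[-0.00112871 -0.05841801]
[0.15782121 0.00207835]
[1.92403709e-02 2.77148600e-06]
[0.03598674 0.06737962]
[ 0.02174883 -0.05723002]
```

>>> {"name": "arm_command", "arguments": {
  "rows": [
    [[5, 0, 0, 0, 0, 0, 0.62], [10, 0, 0, 0, 0, 0, 0.62], [15, 0, 0, 0, 0, 0, 0.62], [21, 0, 0, 0, 0, 0, 0.62], [27, 0, 0, 0, 0, 0, 0.62], [33, 0, 0, 0, 0, 0, 0.62], [39, 0, 0, 0, 0, 0, 0.62], [45, 0, 0, 0, 0, 0, 0.62]]
  ]
}}

```text
time_s: 10.87
position: [0.5204, -0.1742, 0.0337]
ee_rot: [0.001, 0.998, 0.06, 0.001]
force: [-5.9, 0.1, 4.5]
gripper_width: 0.378
```

```bash
python3 - <<'E'
from h import *
go(.02,0,.034,0)
L=np.load('L.npy')
print(casepose([.58,-.164,.118],L)[1])
p=optics.read_camera('top');cv2.imwrite('pics/t4.png',cv2.resize(p['frame'][110:240,270:430],None,fx=4.6,fy=4.6,interpolation=cv2.INTER_CUBIC))
E
```

```text
lane now [-0.0747  0.0002] z 0.0337 F [-5.9  0.1  4.5] t 10.87 grip 0.38
shift [94.7  0.5 -0.2] turn [ 0.01 -0.02  0.04] world [ 0.615 -0.163  0.034]
('top', array([ 0.5778, -0.1645,  0.1481]), 845, np.float64(202.0))
('scene', array([ 0.5774, -0.1624,  0.1465]), 138, np.float64(1101.0))
both [ 0.5766 -0.162   0.0926] 983.192156862745
[-0.01749775  0.00565619 -0.02521886]
```

View pics/t4.png

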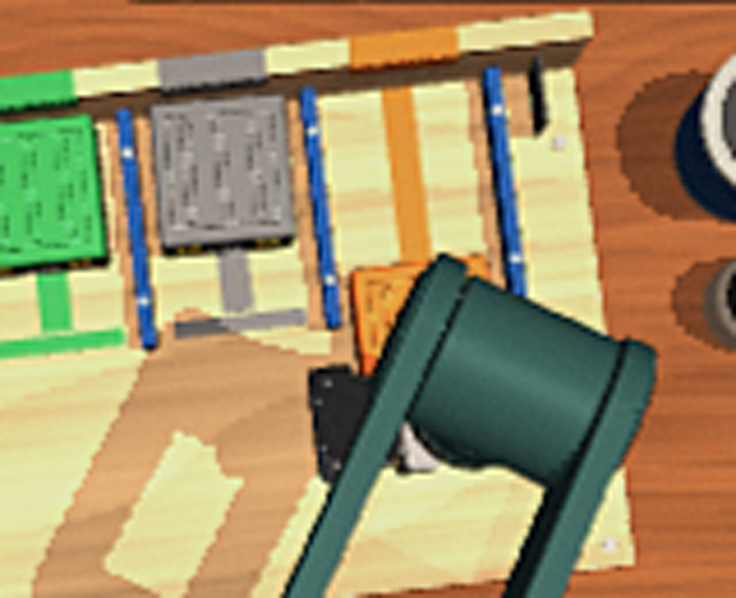

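The case is between the guides at the mouth, with its front lid corners at crop (352,272) and (490,258). I'll keep pushing and compute the lateral offsets.

>>> {"name": "arm_command", "arguments": {
  "rows": [
    [[5, 0, 0, 0, 0, 0, 0.62], [10, 0, 0, 0, 0, 0, 0.62], [15, 0, 0, 0, 0, 0, 0.62], [20, 0, 0, 0, 0, 0, 0.62], [25, 0, 0, 0, 0, 0, 0.62], [30, 0, 0, 0, 0, 0, 0.62], [35, 0, 0, 0, 0, 0, 0.62], [40, 0, 0, 0, 0, 0, 0.62]]
  ]
}}

```text
time_s: 11.78
position: [0.5618, -0.1689, 0.0335]
ee_rot: [0.0, 0.998, 0.061, 0.002]
force: [-3.3, -0.7, 1.1]
gripper_width: 0.376
```

```bash
cat >> h.py <<'E'
def front(p,L,xf):
    "orange lid rows near its front edge: lateral ends in lane y, in the top view"
    m=cv2.inRange(hsv(p),(10,130,90),(24,255,255));o=[]
    for x in np.arange(xf-.03,xf+.012,.003):
        c,s=np.cos(L[2]),np.sin(L[2]);ys=np.arange(-.06,.0601,.0005);hit=[]
        for y in ys:
            u,v=proj(p,[L[0]+c*x-s*y,L[1]+s*x+c*y,.068]);hit.append(m[int(round(v)),int(round(u))]>0)
        h=ys[np.array(hit)];o.append((round(x,3),h.min().round(4),h.max().round(4),len(h)) if len(h) else (round(x,3),))
    return o
E
python3 - <<'E'
from h import *
L=np.load('L.npy')
go(.0545,0,.034,0)
for (u,v) in ((352,272),(490,258)):
    p=optics.read_camera('top') if u==352 else p
    print(tolane([*ray(p,270+u/4.6-.4,110+v/4.6-.4,.068)[:2],0],L)[:2])
s=bot.state();xt=tolane([*s["position"][:2],0],L)[0]
print(*front(p,L,xt+.0575+.048),sep="\n")
E
```

```text
lane now [-0.033   0.0005] z 0.0335 F [-3.3 -0.7  1.1] t 11.78 grip 0.38
shift [87.5  0.8 -0.1] turn [ 0.01 -0.05  0.04] world [ 0.649 -0.159  0.034]
[0.02953643 0.04786313]
[ 0.02846934 -0.04228292]
(np.float64(0.044), np.float64(0.0275), np.float64(0.057), 48)
(np.float64(0.047), np.float64(0.027), np.float64(0.0565), 48)
(np.float64(0.05), np.float64(0.0235), np.float64(0.056), 60)
(np.float64(0.053), np.float64(0.023), np.float64(0.056), 61)
(np.float64(0.056), np.float64(0.02), np.float64(0.0495), 60)
(np.float64(0.059), np.float64(0.0195), np.float64(0.0565), 69)
(np.float64(0.062), np.float64(0.016), np.float64(0.058), 73)
(np.float64(0.065), np.float64(-0.0505), np.float64(0.0575), 92)
(np.float64(0.068), np.float64(-0.0505), np.float64(0.057), 92)
(np.float64(0.071), np.float64(-0.0425), np.float64(0.0445), 87)
(np.float64(0.074), np.float64(-0.0485), np.float64(0.017), 36)
(np.float64(0.077), np.float64(-0.049), np.float64(0.017), 30)
(np.float64(0.08), np.float64(-0.0495), np.float64(0.0165), 30)
(np.float64(0.083), np.float64(-0.0015), np.float64(0.016), 34)
```

>>> {"name": "arm_command", "arguments": {
  "rows": [
    [[5, 0, 0, 0, 0, 0, 0.62], [10, 0, 0, 0, 0, 0, 0.62], [16, 0, 0, 0, 0, 0, 0.62], [22, 0, 0, 0, 0, 0, 0.62], [28, 0, 0, 0, 0, 0, 0.62], [34, 0, 0, 0, 0, 0, 0.62], [40, 0, 0, 0, 0, 0, 0.62], [46, 0, 0, 0, 0, 0, 0.62]]
  ]
}}

```text
time_s: 12.5
position: [0.6093, -0.163, 0.0335]
ee_rot: [0.0, 0.998, 0.061, 0.003]
force: [-2.5, -0.9, -0.4]
gripper_width: 0.381
```

>>> {"name": "arm_command", "arguments": {
  "rows": [
    [[4, 0, 0, 0, 0, 0, 0.62], [8, 0, 0, 0, 0, 0, 0.62], [12, 0, 0, 0, 0, 0, 0.62], [16, 0, 0, 0, 0, 0, 0.62], [20, 0, 0, 0, 0, 0, 0.62], [24, 0, 0, 0, 0, 0, 0.62], [28, 0, 0, 0, 0, 0, 0.62], [30, 0, 0, 0, 0, 0, 0.62]]
  ]
}}

```text
time_s: 13.17
position: [0.6397, -0.1593, 0.0337]
ee_rot: [0.0, 0.998, 0.061, 0.003]
force: [-1.7, 0.5, -1.0]
gripper_width: 0.383
```

```bash
python3 - <<'E'
from h import *
L=np.load('L.npy');go(.0555,0,.034,0)
print(casepose([.69,-.155,.118],L)[1])
p=optics.read_camera('scene');cv2.imwrite('pics/s5.png',cv2.resize(p['frame'][130:280,190:370],None,fx=4,fy=4,interpolation=cv2.INTER_CUBIC))
E
```

```text
lane now [0.0454 0.001 ] z 0.0337 F [-1.7  0.5 -1. ] t 13.17 grip 0.38
shift [10.1  1.  -0.3] turn [ 0.01 -0.08  0.04] world [ 0.65  -0.159  0.034]
no case in top
('scene', array([ 0.6878, -0.1523, -0.1583]), 342, np.float64(949.0))
both [ 0.6878 -0.1523 -0.1583] 342.34509803921566
[ 0.09405981  0.0022592  -0.27612796]
```

View pics/s5.png

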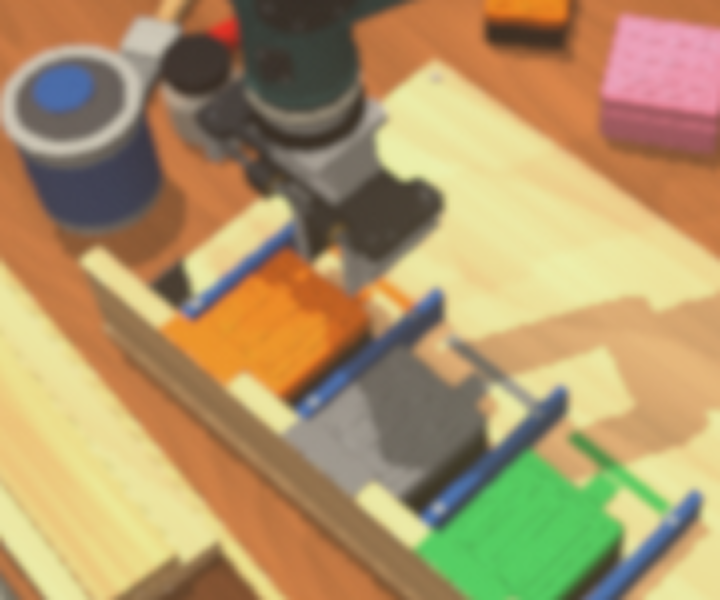

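The case sits straight in the lane, about 10 mm short of home. I'll push on gently and watch the force.

>>> {"name": "arm_command", "arguments": {
  "rows": [
    [[2, 0, 0, 0, 0, 0, 0.62], [4, 0, 0, 0, 0, 0, 0.62], [5, 0, 0, 0, 0, 0, 0.62], [6, 0, 0, 0, 0, 0, 0.62], [7, 0, 0, 0, 0, 0, 0.62], [8, 0, 0, 0, 0, 0, 0.62], [9, 0, 0, 0, 0, 0, 0.62], [9, 0, 0, 0, 0, 0, 0.62]]
  ]
}}

```text
time_s: 14.08
position: [0.6477, -0.1585, 0.0342]
ee_rot: [0.0, 0.998, 0.061, 0.003]
force: [-5.5, -0.1, 1.2]
gripper_width: 0.38
```

>>> {"name": "arm_command", "arguments": {
  "rows": [
    [[1, 0, 0, 0, 0, 0, 0.62], [2, 0, 0, 0, 0, 0, 0.62], [2, 0, 0, 0, 0, 0, 0.62]]
  ]
}}

```text
time_s: 14.33
position: [0.6476, -0.1584, 0.0343]
ee_rot: [0.0, 0.998, 0.061, 0.0]
force: [-8.4, -1.3, 3.5]
gripper_width: 0.38
```

>>> {"name": "arm_command", "arguments": {
  "rows": [
    [[1, 0, 0, 0, 0, 0, 0.62], [2, 0, 0, 0, 0, 0, 0.62], [3, 0, 0, 0, 0, 0, 0.62], [3, 0, 0, 0, 0, 0, 0.62], [3, 0, 0, 0, 0, 0, 0.62]]
  ]
}}

```text
time_s: 14.75
position: [0.6475, -0.1584, 0.0344]
ee_rot: [0.0, 0.998, 0.06, -0.003]
force: [-10.4, -0.8, 4.7]
gripper_width: 0.379
```

```bash
python3 - <<'E'
from h import *
L=np.load('L.npy');go(.0555,0,.034,0)
E
```

```text
lane now [0.0533 0.0009] z 0.0344 F [-10.4  -0.8   4.7] t 14.75 grip 0.38
shift [2.2 0.9 0.4] turn [-0.    0.07  0.03] world [ 0.65  -0.159  0.034]
```

The tool has stalled at about 10 N, above the 5 N sliding limit, at lane x = 0.053, which matches the case being home. I'll withdraw straight back.

>>> {"name": "arm_command", "arguments": {
  "rows": [
    [[-4, 0, 0, 0, 0, 0, 0.62], [-12, 0, 0, 0, 0, 0, 0.62], [-28, 0, 0, 0, 0, 0, 0.62], [-50, 0, 0, 0, 0, 0, 0.62], [-80, 0, 0, 0, 0, 0, 0.62], [-115, 0, -10, 0, 0, 0, 0.62], [-150, 0, -40, 0, 0, 0, 0.62], [-190, 0, -75, 0, 0, 0, 0.62]]
  ]
}}

```text
time_s: 15.42
position: [0.4691, -0.1791, 0.0991]
ee_rot: [-0.001, 0.998, 0.061, -0.004]
force: [0.3, 0.2, 0.6]
gripper_width: 0.379
```

>>> {"name": "arm_command", "arguments": {
  "rows": [
    [[-30, 0, -25, 0, 0, 0, 0.62], [-60, 0, -50, 0, 0, 0, 0.62], [-100, 0, -80, 0, 0, 0, 0.62], [-100, 0, -80, 0, 0, 0, 0.62], [-100, 0, -80, 0, 0, 0, 0.62]]
  ]
}}

```text
time_s: 15.83
position: [0.3712, -0.1925, 0.1831]
ee_rot: [0.002, 0.998, 0.06, 0.0]
force: [0.4, 0.4, -0.9]
gripper_width: 0.38
```

```bash
python3 - <<'E'
from h import *
L=np.load('L.npy');go(.0555,0,.034,0)
for a in(.118,.08): print(casepose([.705,-.154,a],L)[1])
p=optics.read_camera('top')
for o in("case","home","lane_orange","green_case","grey_case"):
    for d in spot_point(o,p)[:2]: print(o,round(d["conf"],2),np.round(d["centre"],3))
cv2.imwrite('pics/t6.png',cv2.resize(p['frame'][100:240,260:430],None,fx=4,fy=4,interpolation=cv2.INTER_CUBIC))
E
```

```text
lane now [-0.2251 -0.0005] z 0.1831 F [ 0.4  0.4 -0.9] t 15.83 grip 0.38
shift [280.6  -0.7 149.1] turn [0.05 0.   0.02] world [ 0.65  -0.159  0.034]
('top', array([ 0.7033, -0.1479,  0.1347]), 56, np.float64(1034.0))
('scene', array([ 0.6931, -0.1543, -0.2468]), 364, np.float64(920.0))
both [ 0.7027 -0.1478  0.1196] 481.38039215686274
[0.10938509 0.0049398  0.00180107]
('top', array([ 0.7024, -0.1485,  0.1273]), 47, np.float64(1067.0))
('scene', array([ 0.6928, -0.1522, -0.2488]), 389, np.float64(886.0))
both [ 0.7027 -0.149   0.1209] 503.0980392156863
[0.10919841 0.00380842 0.00307333]
case 0.86 [ 0.702 -0.151  0.015]
case 0.55 [ 0.311 -0.152 -0.002]
lane_orange 0.75 [ 0.594 -0.167  0.012]
green_case 0.84 [0.674 0.094 0.014]
grey_case 0.59 [ 0.686 -0.031  0.013]
```

View pics/t6.png

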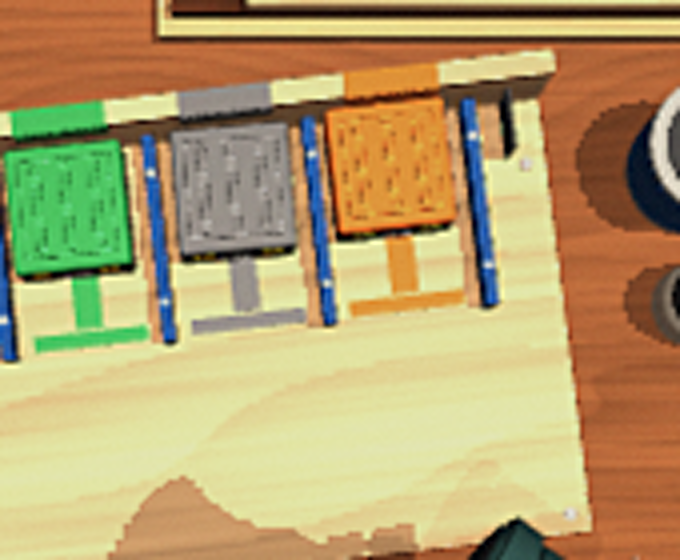

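The top view shows the case straight in the orange lane with its far edge against the back board and clear gaps to both guides. The green and grey cases have not shifted. I'm handing in.

```bash
python3 -c "
from h import *
print(bot.hand_in())"
```

```text
the job is handed in; nothing more can be done
None
```

I pushed the large orange case sideways to square and centre it, then pushed it down the orange lane with two part-closed fingertips. It stopped against the back board: the tool stalled at about 10 N. I backed straight out and handed the job in at about 16 s.

**Last checks**
- **Top-view fit:** case at lane x ≈ 0.109 m, y ≈ +0.004 m, turned about 0.01 rad. The stalled tool position gives x ≈ 0.111 m. All are within limits.
- **Surroundings:** there are clear gaps to both guides. The green and grey cases were found where they started, to within the 4–5 mm measuring error. I did not re-measure the other bench items.
- **Disagreement:** the scene-camera fit of the final pose was poor (yaw about -0.25 rad, x about 10 mm short). The back board partly hides the case from that side, so I discarded it. The top picture plainly shows the case straight.
- **Not measured:** guide contact force has no sensor of its own. Nothing in the wrist force or the pictures suggested a touch.

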